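Clamp the microscope-slide box into its carrier

TASK

Secure the slide box in its carrier: push the steel strap sideways with the back of a finger until it lies right across the box against its stop, and only then push the red cam lever all the way down. Everything is done by pushing: do not lift or shift the slide box in its nest, nor the bottle, jar and cover-slip box standing around it, and finish with the hand clear.

Things in the scene. Friction and masses are not known exactly. Their poses are not given: they have to be found in the camera images.
- carrier: Fixed aluminium plate 136 (x) x 230 (y) x 10 mm carrying the clamp; place and yaw vary. Origin: centre of its underside, on the bench, z up. In its frame the strap's pivot post stands at y = +65 mm, the dark steel keeper with the red lever at y = -65 mm, the slide box at the centre between them.
- strap (a joint): Steel strap turning level about its pivot. 0 rad = closed: across the box, pointing along the carrier's -y, against a hard stop. Grows as it opens, counterclockwise from above (1.57: points along carrier +x). Starts 1.1 to 1.75. Resists with 0.06 Nm (1 N at 55 mm), stays where left. To close it, push the side face that looks to carrier +x when closed.
- strap_pivot (a point): Point on the strap's vertical pivot axis, half-way up the strap, 58 mm above the bench; at (0, 65, 58) mm in the carrier's frame. A bolt head there, 16 mm across, rises to 75 mm above the bench.
- strap_push (a point): Point on the strap's centre line, half-way up, 55 mm from the pivot; moves with the strap. The strap is a bar 16 mm wide, 20 mm high (48 to 68 mm above the bench; 4 mm clear of the box lid), reaching 137 mm from the pivot to its orange end. A good place to push is the side face here, 8 mm off the centre line.
- lever (a joint): Red-handled cam lever on a level axle along the carrier's x. 0 rad = fully down: level, pointing along carrier -y, hard stop. Grows as it is raised (limit 1.2, leaning up and outward). Starts 0.85 to 1.15. Resists with 0.2 Nm (3 to 4 N at 60 mm), stays where left. Push its upper face (towards the box) outward and down. Nothing blocks it, but it must stay up until the strap is closed.
- lever_axle (a point): Centre of the lever's axle, 82 mm above the bench; at (0, -65, 82) mm in the carrier's frame. The keeper: a foot 46 mm high under the closed strap's end, and a cheek on the -x side (x -25 to -15, y -77 to -53, top 94 mm above the bench) that holds the axle; open to +x, where the strap comes in.
- lever_tip (a point): Outer end of the red handle, on the lever's centre line, 80 mm from the axle; moves with the lever. The red handle is 24 mm wide, 10 mm thick and covers 35 to 80 mm from the axle; 82 mm above the bench when fully down.
- slidebox: Blue slide box with white lid, 100 (x) x 84 (y) x 34 mm, loose (about 350 g), standing in a nest of low black lips (20 mm above the bench) on the carrier, aligned with it. Origin: centre of its underside, 10 mm above the bench; the lid's top is 44 mm above the bench.
- reagent: Amber reagent bottle with black cap, 42 mm across, 85 mm high, loose bystander. Origin: centre of its underside.
- jar: Clear specimen jar with yellow cap, 44 mm across, 60 mm high, loose bystander. Origin: centre of its underside.
- coverslips: Cover-slip box, white with a green lid, 47 x 47 x 24 mm, loose bystander. Origin: centre of its underside.
Things that resemble listed ones, but are neither listed nor needed, are in the scene too. Leave any orange, purple or yellow look-alike of the slidebox alone.

How it is judged:
By the outcome, as a careful person would: the job done as asked, in the order asked, and still so for the second after the job is handed in, with the robot touching nothing.
It also fails if it takes over 45 s, if anything falls off the work surface, if the arm or the gripper's body presses on something with over 40 N, if the wrist force passes 120 N, or if a joint passes its speed limit or range.

ROBOT

A 6-joint arm with a two-finger parallel gripper is mounted at the origin on the work surface. World frame = base frame: x ahead of the robot, y to its left, z up, the work surface at z = 0. Lengths are in mm, angles in rad, forces in N, time in s.
With the tool pointing down it reaches from about 400 to 925 mm from the base axis. Payload 12.5 kg.
Tool frame: the origin (TCP) lies where the fingers leave the gripper's body, on its centre line; the fingertips stand 78 mm ahead of it and the grasp point (between the pads) lies 59 mm ahead of it (env.nose_length is the distance from the TCP to the fingertips, in mm); z points along the fingers, y is the line along which they close (so a half turn about z gives the same grasp; the last joint's range is limited). The gripper opens to 95 mm and grips with 3 to 60 N. Pads are 20 mm wide; open, the fingers measure 119 mm over their backs; the gripper's body (75 mm by 180 mm) begins 59 mm behind the grasp point.
Start: joints at [1.223, 0.491, 1.559, -0, 1.092, -0.106], TCP at [149.636, 606.834, 292.261] pointing down, gripper open.
Joint ranges: [-3.1, 3.1], [-0.84, 2.19], [0.05, 2.79], [-1.13, 4.28], [0.06, 2.93], [-2.69, 2.69]. Speed limits (rad/s): [2.22, 2.22, 2.79, 3.14, 3.14, 3.14].

INTERFACE

Orientations are given as [roll, pitch, yaw] about the fixed x, y, z axes, in that order (R = Rz(yaw) Ry(pitch) Rx(roll)).
In Python, from cell import env gives the robot as it stands. The module is installed in compiled form; this text tells all that it offers.
- The arm moves only by the tool send_rows, never from a script. Its argument "series" is text: rows parted by semicolons, each of 6 numbers parted by spaces: the shift along the tool's x, y, z as a fraction of full scale, then the turn, a rotation vector about the tool's x, y, z as a fraction of full scale. A call has 1 to 5 rows; each row shifts and turns the commanded pose from where the row before left it, along the tool's axes as they then stand; what a row does not reach is not made up. Full scale, the value 1, is 60 mm for a shift and 10 degrees for a turn. A row lasts 1/8 s, in which the tool goes at most 62.5 mm and 10.7 degrees, less where a joint would pass 70% of its speed; a pose out of reach is approached as far as the arm can. A call with a number of a shift or a turn outside -1 to 1 is refused whole. A call with a gripper value outside its range is refused whole. "fingers" is the opening, from 0 (shut) to 1 (fully open), set as the call begins (left out, the last holds). The fingers move at their own pace and stop on an object; the grip force is fixed at half the most. Time passes only in rows, so rows that do not move let the fingers close. It gives the time, the measured TCP pose, the force, the opening and the grip force at its end, in the units of the state.
- env.state(): the state, without advancing time (a new reading comes with each control period).
- env.read_camera(name): name is "scene" or "top" or "wrist"; returns a dict with "color" (420x560x3 uint8, red, green, blue), "z_map" (420x560 float32, mm along the optical axis (not along the pixel's ray), 0 where there is no reading), "fovy" (degrees; the focal length in pixels is half the picture's height over the tangent of half this angle, whatever the lens; pixels are square), "cx", "cy" (the principal point, pixels), "R" (3x3) and "t" (3): a world point X has camera coordinates R X + t. Camera axes: x right, y down, z forward; pixel columns grow to the right and rows downward; lengths in mm; the calibration is good to about 2 mm. The wrist camera is an equidistant fisheye: a pixel r from the principal point sees the ray r / f radians off the axis. A picture is of the moment at which its call begins.
- env.job_done(): hands the job in; it is judged then, once.
The state is a dict: "t": time; "joints": joint angles; "qvel": joint speeds; "tau": joint torques, N m; "eef_pos": TCP position; "tcp_rot": TCP orientation; "ft_force": force on the tool from outside, world axes, zero at the start; "moment": the same for the moment, N m; "opening": opening from 0.0 (shut) to 1.0 (fully open); "grip_force": force on a finger pad.
Only numpy, scipy, OpenCV 4.12 (cv2) and the standard library are available. Lean on these libraries where they do the work, as an engineer would, in place of code of your own. Each camera call takes 0.05 s, during which the arm holds its last target. There are 200 camera calls.

## Working session

There is one attempt and no reset: what is moved stays moved. The work goes in short steps, Python scripts to look and compute and a tool call to move; the robot and the scene stay as the last step left them, time stands still between calls to the robot, and variables do not carry over. Pictures are saved under pics/ and viewed, at most 10 in all, crops included, and the job is handed in when it is done.

Besides the shell and the picture viewer there is one more tool, called after ">>>" as name(argument=value, ...) on one line, values as JSON. send_rows: Moves the arm, as the interface text tells. Shift numbers are shares of 60 mm and turn numbers shares of 10 degrees, none past 1 either way. Its arguments: {"type":"object","properties":{"series":{"type":"string"},"fingers":{"type":"number"}},"required":["series"]}

```bash
mkdir -p pics
cat > h.py <<'E'
import numpy as np,cv2
from cell import env
def cam(n):
    c=env.read_camera(n); return c
def f(c): return c['color'].shape[0]/2/np.tan(np.radians(c['fovy'])/2)
def ray_plane(c,u,v,z):
    R,t=np.array(c['R']),np.array(c['t']); o=-R.T@t
    d=R.T@np.array([(u-c['cx'])/f(c),(v-c['cy'])/f(c),1]); return o+d*(z-o[2])/d[2]
def cloud(c):
    z=c['z_map'];v,u=np.indices(z.shape);F=f(c)
    P=np.stack([(u-c['cx'])/F*z,(v-c['cy'])/F*z,z],-1)
    return (P-np.array(c['t']))@np.array(c['R'])
def save(n,im): cv2.imwrite('pics/'+n,cv2.cvtColor(im,cv2.COLOR_RGB2BGR))
E
python3 - <<'E'
from h import *
a=cam('top');b=cam('scene')
save('top.png',a['color']);save('scene.png',b['color'])
for c in(a,b):print(c['fovy'],c['cx'],c['cy'],-np.array(c['R']).T@c['t'],(c['z_map']>0).mean())
print(env.state()['tcp_rot'])
E
```

```text
51.326932539600065 284.61312958095056 208.81497025571394 [412.70514953 -19.80841397 756.5356705 ] 0.9960501700680272
55.41156475958134 278.62381870085045 209.7379922545601 [1009.30187841  -30.56622638  625.89746354] 0.996109693877551
[-3.14063287e+00 -6.52107456e-05  2.89980189e+00]
```

View pics/top.png

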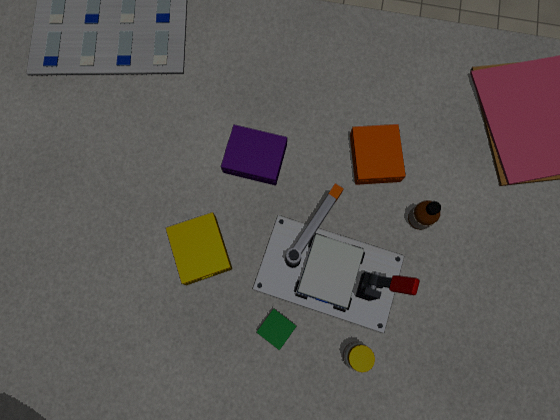

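View pics/scene.png

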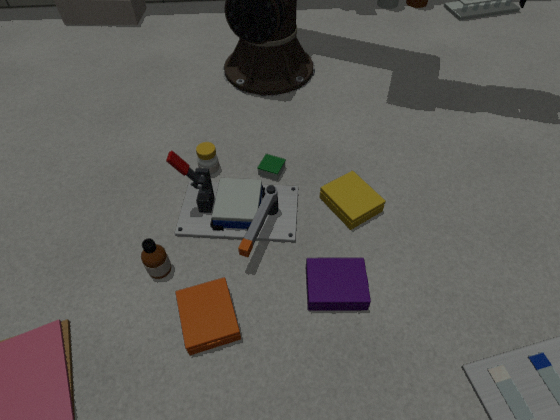

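Top view: the carrier is at about (330,272), with its white-lidded blue slide box at (332,268). The strap pivot is at (293,256), the orange strap end at (336,190) and the red lever at (405,285). Bystanders are the bottle (427,212), jar (361,357) and cover slips (276,328). Look-alikes of the box are yellow (200,248), purple (255,155) and orange (378,153). The orange strap end could be confused with the orange box, and the red lever with the pink folder at (520,120). I choose the white-lidded box on the aluminium plate.

Run:
```python
from h import *
a=cam('top');b=cam('scene')
save('crop.png',cv2.resize(a['color'][170:390,230:460],None,fx=2.6,fy=2.6,interpolation=cv2.INTER_CUBIC))
def blob(c,lo,hi,roi):
    h=cv2.cvtColor(c['color'],cv2.COLOR_RGB2HSV); m=cv2.inRange(h,lo,hi); k=np.zeros_like(m);x0,y0,x1,y1=roi;k[y0:y1,x0:x1]=m[y0:y1,x0:x1];return k
P=cloud(a);Q=cloud(b)
def rep(n,m,P):
    p=P[m>0]; print(n,len(p),np.median(p,0).round(1),p.min(0).round(0),p.max(0).round(0))
# carrier: points at z 10 grey-bright near
h=cv2.cvtColor(a['color'],cv2.COLOR_RGB2HSV)
m=((P[...,2]>6)&(P[...,2]<16)); k=np.zeros_like(m);k[205:340,245:415]=1;m&=k
pts=P[m][:,:2].astype(np.float32);print('carrier',cv2.minAreaRect(pts))
m=((P[...,2]>39)&(P[...,2]<47)&k&(h[...,1]<60)&(h[...,2]>110))
print('lid',cv2.minAreaRect(P[m][:,:2].astype(np.float32)),np.median(P[m],0))
for n,c,X,rt,ro in(('top',a,P,(385,270,430,300),(325,180,347,200)),('scene',b,Q,(160,145,195,180),(235,235,256,258))):
    m=blob(c,(0,130,60),(4,255,255),rt)|blob(c,(172,130,60),(180,255,255),rt);rep(n+' lever',m,X)
    m=blob(c,(5,150,80),(18,255,255),ro);rep(n+' tip',m,X)
# pixel rays
print('pivot',ray_plane(a,293,256,75)); 
for u,v in((278,217),(405,251),(386,329),(254,289)):print('corner',ray_plane(a,u,v,10).round(1))
for n,r in(('bottle',(405,195,445,232)),('jar',(340,340,380,375)),('cs',(255,305,300,350))):
    m=np.zeros(P.shape[:2],np.uint8);m[r[1]:r[3],r[0]:r[2]]=P[r[1]:r[3],r[0]:r[2],2]>18;rep(n,m,P)
```

```text
carrier ((540.6926879882812, -87.95895385742188), (232.92420959472656, 229.32591247558594), 80.9876480102539)
lid ((506.0406494140625, -82.93877410888672), (81.50819396972656, 96.9740982055664), 82.56398010253906) [504.0352667  -83.22248604  45.16581516]
top lever 201 [ 492.7 -184.4  146.4] [ 413. -237.    2.] [513. -20. 757.]
top tip 122 [631.2 -67.1  69.9] [413. -78.  66.] [643. -20. 757.]
scene lever 213 [ 497.3 -178.3  134.1] [ 484. -194.  112.] [1009.  -31.  626.]
scene tip 106 [634.5 -67.4  67.7] [621. -78.  65.] [646. -57.  70.]
pivot [511.88901782 -18.28847067  75.        ]
corner [584.   20.1  10. ]
corner [ 565.8 -206.2   10. ]
corner [ 431.  -190.7   10. ]
corner [454.2  36.3  10. ]
bottle 688 [ 622.6 -217.7   58.8] [ 413. -244.   18.] [650. -20. 757.]
jar 745 [ 381.8 -143.7   60.8] [ 359. -168.   19.] [413. -20. 757.]
cs 887 [398.5 -12.8  25.2] [368. -42.  22.] [429.  19. 757.]
```

View pics/crop.png

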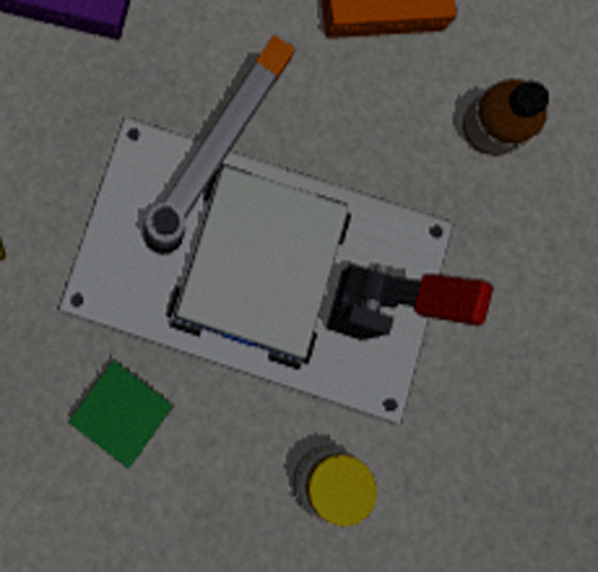

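```bash
cat >> h.py <<'E'
def quad(c,m,z):
    cs,_=cv2.findContours(m.astype(np.uint8),0,2); k=max(cs,key=cv2.contourArea)[:,0]
    return np.array([ray_plane(c,u,v,z)[:2] for u,v in k],np.float32)
E
python3 - <<'E'
from h import *
for n,roi in(('top',(245,205,415,340)),('scene',(170,170,305,245))):
    c=cam(n);P=cloud(c);h=cv2.cvtColor(c['color'],cv2.COLOR_RGB2HSV)
    k=np.zeros(h.shape[:2],bool);k[roi[1]:roi[3],roi[0]:roi[2]]=1
    bg=np.median(h[...,2]);print(n,'bgV',bg)
    m=k&(h[...,2]>1.25*bg)&(abs(P[...,2]-10)<5)
    m=cv2.morphologyEx(m.astype(np.uint8),cv2.MORPH_OPEN,np.ones((3,3)))
    pts=P[m>0]; cs=np.array([ray_plane(c,u,v,10)[:2] for v,u in np.argwhere(m>0)],np.float32)
    print(' carrier',cv2.minAreaRect(cs))
    m=k&(h[...,1]<60)&(abs(P[...,2]-44)<4)&(h[...,2]>1.25*bg)
    m=cv2.morphologyEx(m.astype(np.uint8),cv2.MORPH_OPEN,np.ones((3,3)))
    print(' lid',cv2.minAreaRect(quad(c,m,44)))
    # bolt head
    m=k&(P[...,2]>71)&(P[...,2]<79);
    if n=='top': m[:,320:]=0
    else: m[:,:240]=0
    print(' bolt',m.sum(),np.median(P[m],0))
    roi=(385,270,430,300) if n=='top' else (160,145,195,180)
    k[:]=0;k[roi[1]:roi[3],roi[0]:roi[2]]=1
    m=k&((h[...,0]<5)|(h[...,0]>170))&(h[...,1]>130)&(P[...,2]>90)&(P[...,2]<180)
    p=P[m];o=p[np.argsort(p[:,2])];print(' lever lo/hi',m.sum(),o[:15].mean(0),o[-15:].mean(0))
    w=np.linalg.svd(p-p.mean(0),full_matrices=False)[2];print(p.mean(0),w[0],w[2])
E
```

```text
top bgV 96.0
 carrier ((508.7170715332031, -34.356590270996094), (3.4120476245880127, 3.449162006378174), 10.733375549316406)Traceback (most recent call last):
  File "<stdin>", line 12, in <module>
  File "h.py", line 15, in quad
    cs,_=cv2.findContours(m.astype(np.uint8),0,2); k=max(cs,key=cv2.contourArea)[:,0]
                                                     ~~~^^^^^^^^^^^^^^^^^^^^^^^^
ValueError: max() iterable argument is empty
```

```bash
cat > m.py <<'E'
from h import *
for n,roi in(('top',(245,205,415,340)),('scene',(170,170,305,245))):
    c=cam(n);P=cloud(c);h=cv2.cvtColor(c['color'],cv2.COLOR_RGB2HSV)
    k=np.zeros(h.shape[:2],bool);k[roi[1]:roi[3],roi[0]:roi[2]]=1
    x=(270,260) if n=='top' else (290,225); y=(335,270) if n=='top' else (235,200)
    T=(h[x[1],x[0],2]+96.)/2; print(n,h[x[1],x[0]],h[y[1],y[0]])
    m=k&(h[...,2]>T)&(P[...,2]<25)
    m=cv2.morphologyEx(m.astype(np.uint8),cv2.MORPH_OPEN,np.ones((3,3)))
    cs=np.array([ray_plane(c,u,v,10)[:2] for v,u in np.argwhere(m>0)],np.float32)
    print(' carrier',cv2.minAreaRect(cs))
    m=k&(h[...,1]<60)&(abs(P[...,2]-45)<4)&(h[...,2]>100)
    m=cv2.morphologyEx(m.astype(np.uint8),cv2.MORPH_OPEN,np.ones((3,3)))
    print(' lid',cv2.minAreaRect(quad(c,m,44)))
    m=k&(P[...,2]>72)&(P[...,2]<80);
    if n=='top': m[:,320:]=0
    else: m[:,:240]=0
    print(' bolt',m.sum(),np.median(P[m],0))
    roi=(385,270,430,300) if n=='top' else (160,145,195,180)
    k[:]=0;k[roi[1]:roi[3],roi[0]:roi[2]]=1
    m=k&((h[...,0]<5)|(h[...,0]>170))&(h[...,1]>130)&(P[...,2]>90)&(P[...,2]<180)
    p=P[m];o=p[np.argsort(p[:,2])];print(' lever lo/hi',m.sum(),o[:15].mean(0),o[-15:].mean(0))
E
python3 m.py
```

```text
top [107  15 123] [ 75   4 116]
 carrier ((506.07537841796875, -82.85238647460938), (227.3406524658203, 132.91738891601562), 82.45661163330078)
 lid ((506.3031921386719, -83.03797912597656), (81.97378540039062, 98.29315185546875), 82.49805450439453)
 bolt 86 [514.54420302 -18.4908346   76.27401549]
 lever lo/hi 445 [ 491.93542268 -164.79718611  116.57922526] [ 492.13967054 -188.95295067  151.27244259]
scene [ 45   4 120] [ 47  15 119]
 carrier ((494.9267272949219, -90.65817260742188), (272.3577575683594, 158.15646362304688), 82.29055786132812)
 lid ((508.7774658203125, -83.17533111572266), (82.52288055419922, 98.79618072509766), 82.28056335449219)
 bolt 49 [517.03420928 -19.23134352  74.15331616]
 lever lo/hi 274 [ 502.68412734 -167.75469711  113.05623362] [ 494.64324416 -189.28131137  148.41489763]
```

>>> send_rows(series="0 0 0 0 0 0.86; -0.8 -0.5 0 0 0 0; -0.8 -0.5 0 0 0 0; -0.8 -0.5 0 0 0 0; -0.8 -0.5 0 0 0 0", fingers=0)

```text
t: 0.98
eef_pos: [282.0, 421.1, 292.4]
tcp_rot: [3.141, 0.0, 2.75]
ft_force: [0.8, 0.5, 0.5]
opening: 0.533
grip_force: 0.0
```

>>> send_rows(series="-0.8 -0.5 0 0 0 0; -0.8 -0.5 0 0 0 0; -0.8 -0.5 0 0 0 0; -0.8 -0.5 0 0 0 0; -0.8 -0.5 0 0 0 0")

```text
t: 1.6
eef_pos: [446.7, 190.6, 292.4]
tcp_rot: [3.141, 0.0, 2.75]
ft_force: [0.5, 0.5, 0.4]
opening: 0.023
grip_force: 0.0
```

```bash
cat > g.py <<'E'
import sys
from h import *
from scipy.spatial.transform import Rotation as Ro
C=np.array([507,-83.]);yaw=np.radians(-7.6)
ex=np.array([np.cos(yaw),np.sin(yaw)]);ey=np.array([-ex[1],ex[0]])
W=lambda x,y:C+x*ex+y*ey
def rows(tgt,psi=None):
    s=env.state();R=Ro.from_euler('xyz',s['tcp_rot']).as_matrix();d=R.T@(np.array(tgt)-s['eef_pos'])
    print('t',round(s['t'],2),'pos',np.round(s['eef_pos'],1),'rot deg',np.degrees(s['tcp_rot']).round(1),'F',np.round(s['ft_force'],1),'op',s['opening'],'\nshift60',(d/60).round(2))
def strap(phi,off=20,r=60,z=130):
    p=W(0,65);a=np.radians(phi);d=np.array([np.cos(a),np.sin(a)])
    q=p+r*d+off*np.array([-d[1],d[0]]);return [*q,z]
E
python3 -c "
from g import *
rows(strap(-22.5,35))"
```

```text
t 1.6 pos [446.7 190.6 292.4] rot deg [180.    0.  157.5] F [0.5 0.5 0.4] op 0.02329855350450499 
shift60 [-3.39 -2.2   2.71]
```

>>> send_rows(series="-0.8 -0.5 0 0 0 0; -0.8 -0.5 0 0 0 0; -0.8 -0.5 0 0 0 0; -0.8 -0.5 0 0 0 0; -0.19 -0.2 0 0 0 0")

```text
t: 2.22
eef_pos: [584.6, -9.8, 291.8]
tcp_rot: [-3.142, 0.0, 2.747]
ft_force: [-0.3, -0.0, 1.3]
opening: 0.004
grip_force: 0.0
```

>>> send_rows(series="0 0 0.6 0 0 0; 0 0 0.6 0 0 0; 0 0 0.6 0 0 0; 0 0 0.3 0 0 0; 0 0 0 0 0 0")

```text
t: 2.85
eef_pos: [582.6, -6.8, 165.3]
tcp_rot: [-3.141, -0.003, 2.75]
ft_force: [-0.1, -0.1, -0.2]
opening: 0.004
grip_force: 0.0
```

```bash
python3 -c "
from g import *
rows(strap(-22.5,35))
for n in('wrist',):
  c=cam(n);save('w1.png',c['color'])
c=cam('scene');save('s1.png',cv2.resize(c['color'][100:300,140:400],None,fx=2.6,fy=2.6))"
```

```text
t 2.85 pos [582.6  -6.8 165.3] rot deg [-1.800e+02 -1.000e-01  1.576e+02] F [-0.1 -0.1 -0.2] op 0.004018322048667474 
shift60 [-0.04 -0.03  0.59]
```

View pics/s1.png

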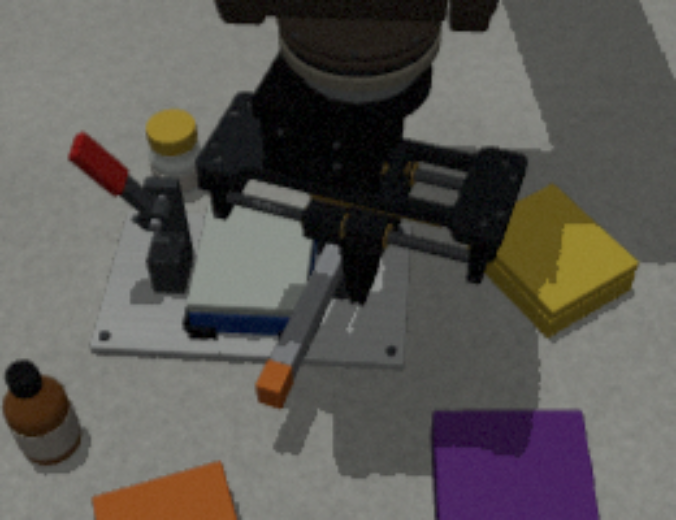

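>>> send_rows(series="-0.04 0 0.3 0 0 0; 0 0 0.28 0 0 0; 0 -0.1 0 0 0 0; 0 -0.1 0 0 0 0; 0 0 0 0 0 0")

```text
t: 3.58
eef_pos: [581.0, -20.0, 131.8]
tcp_rot: [3.141, 0.001, 2.749]
ft_force: [0.8, -0.7, -0.4]
opening: 0.008
grip_force: 0.0
```

```bash
python3 -c "
from g import *
rows(strap(-22.5,20))"
```

```text
t 3.58 pos [581.  -20.  131.8] rot deg [180.    0.  157.5] F [ 0.8 -0.7 -0.4] op 0.007870519073258888 
shift60 [ 0.02 -0.06  0.03]
```

>>> send_rows(series="0 -0.06 0 0 0 0; -0.025 -0.089 0 0 0 0.5; -0.025 -0.089 0 0 0 0.5; -0.025 -0.089 0 0 0 0.5; -0.025 -0.089 0 0 0 0.5")

```text
t: 4.2
eef_pos: [574.3, -44.3, 131.7]
tcp_rot: [3.141, 0.001, 2.398]
ft_force: [0.9, 1.1, -0.2]
opening: 0.005
grip_force: 0.4
```

```bash
python3 -c "
from g import *
rows(strap(-42.5,20))"
```

```text
t 4.2 pos [574.3 -44.3 131.7] rot deg [180.    0.  137.4] F [ 0.9  1.1 -0.2] op 0.004598101795485151 
shift60 [ 0.01 -0.01  0.03]
```

Contact is made at about 1.4 N. I'll carry on along the arc.

>>> send_rows(series="-0.025 -0.089 0 0 0 0.5; -0.025 -0.089 0 0 0 0.5; -0.025 -0.089 0 0 0 0.5; -0.025 -0.089 0 0 0 0.5; -0.025 -0.089 0 0 0 0.5")

```text
t: 4.82
eef_pos: [557.9, -66.4, 131.8]
tcp_rot: [3.14, 0.001, 1.961]
ft_force: [1.9, -0.4, 0.3]
opening: 0.004
grip_force: 0.5
```

>>> send_rows(series="-0.025 -0.089 0 0 0 0.5; -0.025 -0.089 0 0 0 0.5; -0.025 -0.089 0 0 0 0.5; -0.025 -0.089 0 0 0 0.5; 0 0 0 0 0 0")

```text
t: 5.45
eef_pos: [538.6, -77.6, 131.7]
tcp_rot: [3.141, 0.0, 1.616]
ft_force: [-0.0, 0.8, 0.1]
opening: 0.002
grip_force: 0.0
```

```bash
python3 -c "
from g import *
rows(strap(-97.6,20))"
```

```text
t 5.45 pos [538.6 -77.6 131.7] rot deg [180.    0.   92.6] F [-0.   0.8  0.1] op 0.002468470876934285 
shift60 [-0.04 -0.19  0.03]
```

>>> send_rows(series="-0.025 -0.089 0 0 0 0.5; -0.025 -0.089 0 0 0 0.5; 0 -0.02 0 0 0 0; 0 -0.02 0 0 0 0; 0 0 0 0 0 0")

```text
t: 6.08
eef_pos: [525.8, -80.1, 131.5]
tcp_rot: [3.141, -0.0, 1.442]
ft_force: [1.3, -0.5, 0.7]
opening: 0.008
grip_force: 0.4
```

```bash
python3 -c "
from g import *
rows(strap(-97.6,20))"
```

```text
t 6.08 pos [525.8 -80.1 131.5] rot deg [180.   -0.   82.6] F [ 1.3 -0.5  0.7] op 0.007749275045112907 
shift60 [-0.01  0.03  0.02]
```

Not yet at the stop, since the force is still just friction. I'll push on in small steps until the force rises.

>>> send_rows(series="0 -0.02 0 0 0 0; 0 -0.02 0 0 0 0; 0 0 0 0 0 0")

```text
t: 6.45
eef_pos: [523.1, -79.8, 131.4]
tcp_rot: [-3.141, -0.0, 1.441]
ft_force: [0.3, -0.9, -0.9]
opening: 0.005
grip_force: 0.2
```

>>> send_rows(series="0 -0.02 0 0 0 0; 0 -0.02 0 0 0 0; 0 0 0 0 0 0")

```text
t: 6.82
eef_pos: [522.2, -79.7, 131.6]
tcp_rot: [3.138, 0.0, 1.441]
ft_force: [7.8, -0.1, -4.0]
opening: -0.0
grip_force: 3.8
```

>>> send_rows(series="0 0.1 0 0 0 0; 0 0.4 0 0 0 0; 0 0 -0.8 0 0 0; 0 0 -0.8 0 0 0; 0 0 -0.6 0 0 0")

```text
t: 7.45
eef_pos: [550.5, -83.3, 265.2]
tcp_rot: [3.142, -0.0, 1.441]
ft_force: [0.1, 0.7, -0.4]
opening: 0.002
grip_force: 0.0
```

Run:
```python
from g import *
def lev(th,r=65,g=0):
    y=-65-r*np.cos(th)+(5+g)*np.sin(th)+10; z=82+r*np.sin(th)+(5+g)*np.cos(th)+78
    return [*W(0,y),z]
rows(lev(1.05,65,12))
for a in np.arange(1.05,-.01,-.15): print(round(a,2),np.round(lev(a),1))
c=cam('top');P=cloud(c);h=cv2.cvtColor(c['color'],cv2.COLOR_RGB2HSV)
m=cv2.inRange(h,(5,150,70),(18,255,255))>0;m&=(P[...,2]>62)&(P[...,2]<73);q=P[m]
print(len(q), np.median(q,0) if len(q) else 0,'closed tip',W(0,65-130))
b=cam('scene');save('s2.png',np.hstack([c['color'][200:350,240:440],b['color'][120:270,130:330]]).repeat(2,0).repeat(2,1))
```

```text
t 7.45 pos [550.5 -83.3 265.2] rot deg [180.   -0.   82.6] F [ 0.1  0.7 -0.4] op 0.001500665986886063 
shift60 [-1.3  -0.72  0.67]
1.05 [ 496.  -165.3  218.9]
0.9 [ 494.9 -173.7  214. ]
0.75 [ 493.9 -181.3  208. ]
0.6 [ 493.  -187.9  200.8]
0.45 [ 492.3 -193.4  192.8]
0.3 [ 491.7 -197.6  184. ]
0.15 [ 491.3 -200.5  174.7]
-0.0 [ 491.1 -201.9  165. ]
0 0 closed tip [ 498.40333463 -147.42901012]
```

View pics/s2.png

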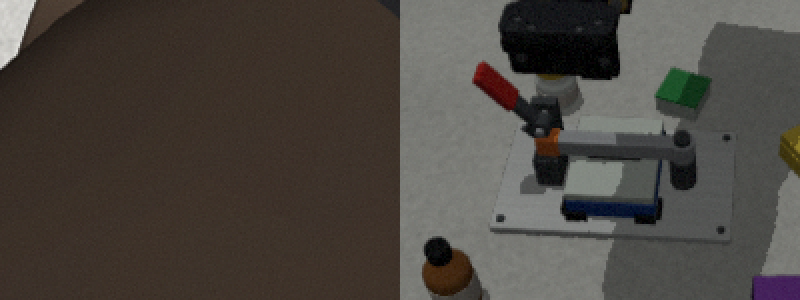

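>>> send_rows(series="-0.3 -0.72 0 0 0 0; -0.5 0 0 0 0 0; -0.5 0 0 0 0 0; 0 0 0.6 0 0 0; 0 0 0 0 0 0")

```text
t: 8.18
eef_pos: [496.6, -154.9, 225.2]
tcp_rot: [-3.136, -0.002, 1.44]
ft_force: [-0.1, -0.0, -0.0]
opening: 0.009
grip_force: 0.0
```

Run:
```python
from g import *
rows([496,-165.3,218.9])
b=cam('scene');P=cloud(b);h=cv2.cvtColor(b['color'],cv2.COLOR_RGB2HSV)
m=cv2.inRange(h,(5,150,60),(18,255,255))>0;m&=(P[...,2]>64)&(P[...,2]<72);m[:,230:]=0;m[:185]&=True
q=P[m];print('tip',len(q),np.median(q,0) if len(q) else 0)
save('s3.png',b['color'][110:260,130:330].repeat(3,0).repeat(3,1))
```

```text
t 8.18 pos [ 496.6 -154.9  225.2] rot deg [-1.797e+02 -1.000e-01  8.250e+01] F [-0.1 -0.  -0. ] op 0.00866189597346686 
shift60 [-0.17  0.01  0.1 ]
tip 68 [ 506.19163442 -142.17462708   66.84789425]
```

View pics/s3.png

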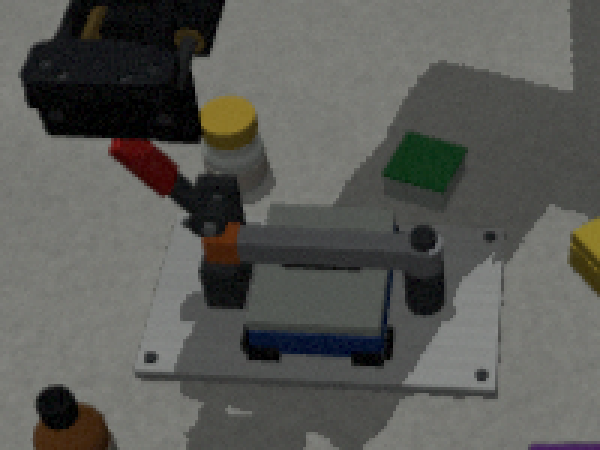

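>>> send_rows(series="-0.17 0 0.1 0 0 0; -0.14 0 0.08 0 0 0; -0.13 0 0.1 0 0 0; -0.11 0 0.12 0 0 0; 0 0 0 0 0 0")

```text
t: 8.85
eef_pos: [493.2, -188.4, 202.9]
tcp_rot: [-3.141, -0.0, 1.44]
ft_force: [-0.2, -0.2, 0.0]
opening: 0.005
grip_force: 0.0
```

```bash
python3 -c "
from g import *
rows([493,-187.9,200.8])"
```

```text
t 8.85 pos [ 493.2 -188.4  202.9] rot deg [-180.    -0.    82.5] F [-0.2 -0.2  0. ] op 0.004814089076508061 
shift60 [ 0.01 -0.    0.03]
```

>>> send_rows(series="-0.09 0 0.15 0 0 0; -0.07 0 0.15 0 0 0; -0.05 0 0.15 0 0 0; 0 0 0 0 0 0")

```text
t: 9.35
eef_pos: [491.5, -200.4, 175.4]
tcp_rot: [-3.14, -0.001, 1.44]
ft_force: [-1.1, 0.7, -0.0]
opening: 0.004
grip_force: 0.0
```

Run:
```python
from g import *
rows([491.3,-200.5,174.7])
b=cam('scene')
save('s4.png',b['color'][110:260,130:330].repeat(3,0).repeat(3,1))
```

```text
t 9.35 pos [ 491.5 -200.4  175.4] rot deg [-179.9   -0.    82.5] F [-1.1  0.7 -0. ] op 0.003637001965999211 
shift60 [-0.   -0.    0.01]
```

View pics/s4.png

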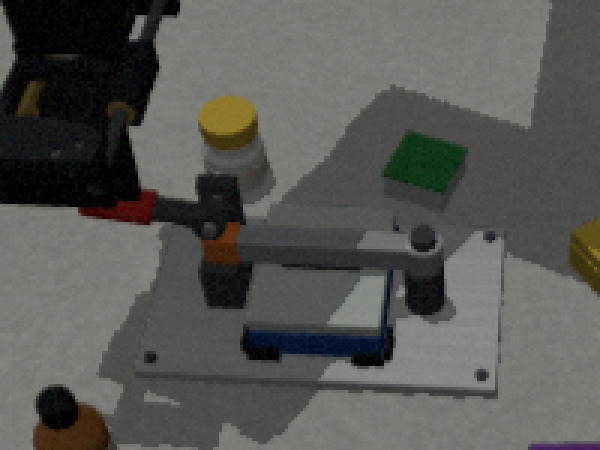

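The lever handle at (115,205) is nearly level and following the finger. I'll press on to its stop.

>>> send_rows(series="-0.02 0 0.08 0 0 0; 0 0 0.08 0 0 0; 0 0 0 0 0 0")

```text
t: 9.78
eef_pos: [491.6, -201.5, 166.4]
tcp_rot: [-3.141, -0.0, 1.441]
ft_force: [-0.4, 0.6, -0.1]
opening: 0.004
grip_force: 0.0
```

>>> send_rows(series="0 0 0.03 0 0 0; 0 0 0.02 0 0 0; 0 0 0 0 0 0")

```text
t: 10.15
eef_pos: [491.6, -201.6, 164.6]
tcp_rot: [3.141, 0.0, 1.441]
ft_force: [-3.7, 0.4, 11.8]
opening: 0.002
grip_force: 5.9
```

>>> send_rows(series="0 0 0.02 0 0 0; 0 0 0 0 0 0")

```text
t: 10.4
eef_pos: [491.6, -201.6, 164.3]
tcp_rot: [3.14, 0.001, 1.441]
ft_force: [-5.9, 1.2, 23.3]
opening: 0.008
grip_force: 11.9
```

>>> send_rows(series="0 0 -0.3 0 0 0; 0 0 -0.8 0 0 0; 0 0 -0.8 0 0 0; 0 0 -0.8 0 0 0; 0 0 0 0 0 0")

```text
t: 11.02
eef_pos: [492.2, -201.7, 327.8]
tcp_rot: [3.136, 0.002, 1.441]
ft_force: [0.7, -0.1, -0.5]
opening: 0.006
grip_force: 0.0
```

Run:
```python
from g import *
b=cam('scene');print(env.state()['ft_force'])
save('s5.png',b['color'][110:260,130:330].repeat(3,0).repeat(3,1))
P=cloud(b);h=cv2.cvtColor(b['color'],cv2.COLOR_RGB2HSV)
m=((h[...,0]<5)|(h[...,0]>170))&(h[...,1]>130)&(P[...,2]>60)&(P[...,2]<180);m[:150]=0;m[:,:140]=0;m[200:]=0;m[:,200:]=0
p=P[m];print(len(p),p[:,2].min(),np.median(p[:,2]),p[:,2].max())
```

```text
[ 0.29184068 -0.97851673 -1.56155101]
254 77.48588564190602 85.54701359290046 88.99520486132285
```

View pics/s5.png

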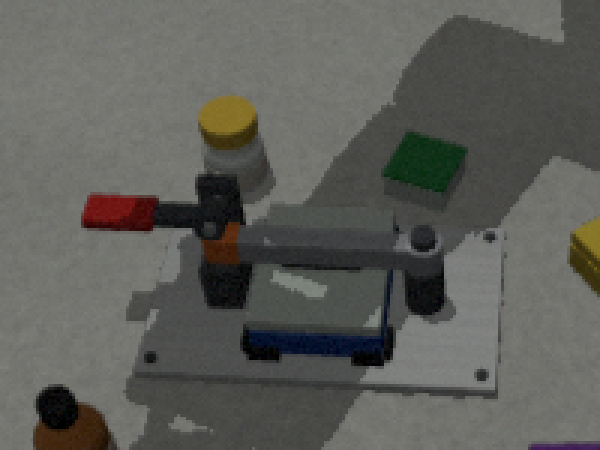

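The lever at (120,210) is level, the strap lies across the box into the keeper at (220,240), and the bystanders haven't moved. The hand is clear.

```bash
python3 -c "
from cell import env
print(env.job_done())"
```

```text
the job is handed in; nothing more can be done
None
```

The job is handed in: the strap was pushed across the slide box to its stop, then the red lever was pushed fully down. The box and bystanders look unmoved in the last picture, and the hand ended clear about 11 s in.

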